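# Unhook the bench scraper and stow it in its rack

## Task

The bench scraper hangs by the hole in its blade on the barbed rod of the stand. Without straining the rod, raise it, tilt its handle about 30 degrees back towards the post, and ease it outwards and up over the barbed tip; then lower the blade gently into the slot of the white rack until it stands fully home, and let go. Leave the other things on the bench where they are.

Things in the scene. Friction and masses are not known exactly. Their poses are not given: they have to be found in the camera images.
- scraper_handle (a point): Centre of the bench scraper's black handle, a bar 22 mm (x) by 110 (y) by 26 (z). Below it hangs a steel blade 3 mm thick and 100 mm wide, in the plane x = 0, its edge 125 mm below this point. Mass 0.3 kg, 20 % either way. Axes: x across the blade, y along the handle, z up. It starts hanging on the rod, blade square to it, the hole's top edge resting on the rod.
- scraper_hole (a point): Centre of the square hole, 18 x 18 mm, through the scraper's blade, 55 mm below the handle's centre (top edge 46, bottom edge 64 mm below it). Axes as the handle's. As it hangs, the hole can be raised about 12 mm before its bottom edge meets the rod; raised half of that, its centre is on the rod's centreline.
- stand: Stand fixed to the bench, with the barbed rod: base plate 150 x 100 x 8 mm, a 16 mm post at x = -62 mm, 135 mm tall with the rod's clamp on it. Origin: centre of the plate's underside; x towards the rod's tip, z up. The scraper must not press on the stand or rod with more than 20 N. Upright, its hole catches on the barb; leaning back 30 degrees it passes with 2 mm to spare.
- rod_root (a point): Where the level 6 mm steel rod leaves the 22 mm clamp: centreline, 125 mm above the bench; x runs along the rod, z up. 63 to 99 mm from here (differs each time, not measured: look, or feel for it) it bends up into a straight lip, 22 mm long, 60 degrees above level, going on outwards. From the tip a 4 mm thick barb points 6 mm back to the post.
- slot_mouth (a point): Centre of the slot's mouth in the top of the fixed white plastic rack, 70 mm (x) by 150 (y) by 75 tall. The slot is 7 mm wide (x), 108 mm long (y), 55 mm deep, its edges chamfered 3 mm; the seated scraper's handle centre stands 70 mm above this point. The blade may face either way. Axes: x across the slot, y along it, z up. Lower it, do not drop it; never press over 60 N.
- sauce_bottle: Bystander: amber glass bottle with a white cap, 52 mm across, 130 mm tall; origin under its centre.
- deli_jar: Bystander: clear jar with a black cap, 64 mm across, 70 mm tall; origin under its centre.
- food_can: Bystander: aluminium can with a paper label, 66 mm across, 85 mm tall; origin under its centre.
- paper_cup: Bystander: brown cup, 72 mm across at the rim, 90 mm tall; origin under its centre.
- carton: Bystander: cardboard carton 100 x 130 x 55 mm; origin under its centre.
- prep_bowl: Bystander: white bowl, 120 mm across, 55 mm tall; origin under its centre.
- turner: Bystander: spatula with a black handle lying on the bench.
Mind the look-alikes: they are no part of the job. Leave any turquoise look-alike of the stand alone. What is shaped like the part that bears scraper_handle but red is not meant.

How it is judged:
By the outcome, as a careful person would: the job done as asked, in the order asked, and still so for the second after the job is handed in, with the robot touching nothing.
It also fails if it takes over 72 s, if anything falls off the work surface, if the arm or the gripper's body presses on something with over 40 N, if the wrist force passes 120 N, or if a joint passes its speed limit or range.

## Robot

A 6-joint arm with a two-finger parallel gripper is mounted at the origin on the work surface. World frame = base frame: x ahead of the robot, y to its left, z up, the work surface at z = 0. Lengths are in m, angles in rad, forces in N, time in s.
With the tool pointing down it reaches from about 0.325 to 0.85 m from the base axis. Payload 15.5 kg.
Tool frame: the origin (TCP) lies midway between the tips of the shut fingers; the grasp point (between the pads) lies 19 mm behind it (manip.hold_point_z is the distance from the TCP to the grasp point, in m); z points along the fingers, y is the line along which they close (so a half turn about z gives the same grasp; the last joint's range is limited). The gripper opens to 91 mm and grips with 3 to 60 N. Pads are 32 mm wide; open, the fingers measure 118 mm over their backs; the gripper's body (76 mm by 178 mm) begins 60 mm behind the grasp point.
Start: joints at [1.097, 0.494, 1.345, -0, 1.302, -0.096], TCP at [0.231, 0.581, 0.177] pointing down, gripper open.
Joint ranges: [-2.91, 2.91], [-0.82, 2.16], [0.22, 2.67], [-1.22, 4.37], [0.12, 2.79], [-3.08, 3.08]. Speed limits (rad/s): [1.89, 1.89, 2.57, 3.01, 3.01, 3.01].

## Interface

Orientations are given as [roll, pitch, yaw] about the fixed x, y, z axes, in that order (R = Rz(yaw) Ry(pitch) Rx(roll)).
In Python, from station import manip gives the robot as it stands.
- The arm moves only by the tool drive_tool, never from a script. Its argument "commands" is a list of rows, each a list of 7 numbers: the gripper command: -1 is shut, 1 is fully open, values between are in proportion, then the shift along the tool's x, y, z in mm, then the turn, a rotation vector about the tool's x, y, z in degrees. In form: [[jaw, tx, ty, tz, wx, wy, wz], ...]. A call has 1 to 12 rows; each row shifts and turns the commanded pose from where the row before left it, along the tool's axes as they then stand; what a row does not reach is not made up. A row lasts 1/8 s, in which the tool goes at most 62.5 mm and 10.7 degrees, less where a joint would pass 70% of its speed; a pose out of reach is approached as far as the arm can. A call with a gripper value outside its range is refused whole. The fingers move at their own pace and stop on an object; "squeeze" is the grip in N (left out, the last holds). Time passes only in rows, so rows that do not move let the fingers close. It gives the time, the measured TCP pose, the force, the opening and the grip force at its end, in the units of the state.
- manip.read_state(): the state, without advancing time (a new reading comes with each control period).
- manip.snapshot(name): name is "side" or "top"; returns a dict with "image" (420x560x3 uint8, red, green, blue), "camera_matrix" (3x3 intrinsics, pixels), "k1" (the pictures are not rectified: a ray, as slopes to the right and down, at radius r is drawn at 1 + k1 r^2 times it, then the intrinsics apply), "view" (4x4, takes a point from world to camera coordinates). Camera axes: x right, y up, looking along -z (the intrinsics and any distortion apply to the point x, -y, -z); pixel columns grow to the right and rows downward; lengths in m; the calibration is good to about 2 mm. A picture is of the moment at which its call begins. There is no depth.
- manip.job_done(): hands the job in; it is judged then, once.
The state is a dict: "t": time; "q": joint angles; "joint_velocities": joint speeds; "joint_efforts": joint torques, N m; "tcp_pos": TCP position; "tool_rot": TCP orientation; "ft_force": force on the tool from outside, world axes, zero at the start; "wrist_torque": the same for the moment, N m; "grip_width": finger opening in m; "grasp_force": force on a finger pad.
Only numpy, scipy, OpenCV 4.12 (cv2) and the standard library are available. Lean on these libraries where they do the work, as an engineer would, in place of code of your own. Each camera call takes 0.05 s, during which the arm holds its last target. There are 200 camera calls.

## Working session

There is one attempt and no reset: what is moved stays moved. The work goes in short steps, Python scripts to look and compute and a tool call to move; the robot and the scene stay as the last step left them, time stands still between calls to the robot, and variables do not carry over. Pictures are saved under pics/ and viewed, at most 11 in all, crops included, and the job is handed in when it is done.

Besides the shell and the picture viewer there is one more tool, called after ">>>" in YAML: its name, and indented under it one key for each argument. drive_tool: Moves the arm, as the interface text tells. Its arguments: {"type":"object","properties":{"commands":{"type":"array"},"squeeze":{"type":"number"}},"required":["commands"]}

```bash
mkdir -p pics; cat > h.py <<'E'
import numpy as np, cv2
from station import manip
def snap(n,f=None):
    s=manip.snapshot(n)
    if f: cv2.imwrite('pics/'+f,s['image'][:,:,::-1])
    return s
def ray(s,u,v):
    K=np.array(s['camera_matrix']);V=np.array(s['view'])
    d=np.array([(u-K[0,2])/K[0,0],(v-K[1,2])/K[1,1]]);p=d.copy()
    for _ in range(30): p=d/(1+s['k1']*(p@p))
    R=V[:3,:3];return -R.T@V[:3,3], R.T@np.array([p[0],-p[1],-1])
def onplane(s,u,v,z,ax=2):
    c,d=ray(s,u,v);return c+d*(z-c[ax])/d[ax]
def two(a,ua,b,ub):
    c1,d1=ray(a,*ua);c2,d2=ray(b,*ub)
    t=np.linalg.lstsq(np.c_[d1,-d2],c2-c1,rcond=None)[0]
    p,q=c1+t[0]*d1,c2+t[1]*d2;return (p+q)/2,np.linalg.norm(p-q)
def proj(s,P):
    K=np.array(s['camera_matrix']);V=np.array(s['view'])
    c=V[:3,:3]@np.array(P)+V[:3,3];p=np.array([c[0],-c[1]])/-c[2]
    p=p*(1+s['k1']*(p@p));return K[0,0]*p[0]+K[0,2],K[1,1]*p[1]+K[1,2]
E
python3 - <<'E'
from h import *
ims=[]
for n in('side','top'):
    s=snap(n,n+'0.png');c=-np.array(s['view'])[:3,:3].T@np.array(s['view'])[:3,3]
    print(n,c,s['k1'],s['camera_matrix'][0])
print(manip.read_state()['tool_rot'])
E
```

```text
side [ 0.47834305 -0.7629683   0.87760173] -0.060980025829902335 [385.59704669   0.         280.10412569]
top [ 0.32546078 -0.02121903  1.58134992] 0.03351543197736177 [536.55621553   0.         281.32562236]
[-3.14048719e+00 -1.11449998e-04  2.76278179e+00]
```

View pics/side0.png

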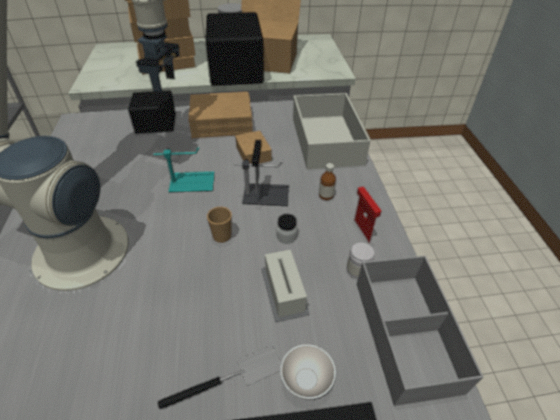

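View pics/top0.png

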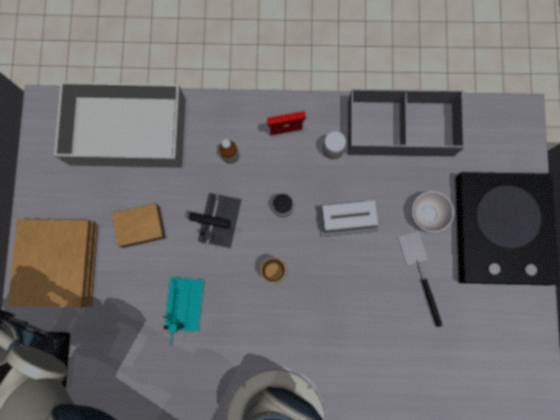

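The side view shows the grey stand at (265,193) with the black-handled scraper at (257,153), and the white rack at (285,283). The turquoise stand is at (190,180) and the red scraper at (367,213). In the top view, the scraper is at (210,220), the rack slot at (350,215), the turquoise stand at (185,305) and the red scraper at (286,123). The black handle on the grey stand fits the description, so I'll confirm it with a crop.

```bash
python3 - <<'E'
import cv2,numpy as np
a=cv2.imread('pics/side0.png')[125:215,225:305];b=cv2.imread('pics/top0.png')[180:260,175:255]
c=cv2.imread('pics/side0.png')[240:325,250:320];d=cv2.imread('pics/top0.png')[190:245,310:390]
g=lambda i:cv2.resize(i,(400,300),interpolation=cv2.INTER_CUBIC)
cv2.imwrite('pics/crop1.png',np.vstack([np.hstack([g(a),g(b)]),np.hstack([g(c),g(d)])]))
E
```

```text
(no output)
```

View pics/crop1.png

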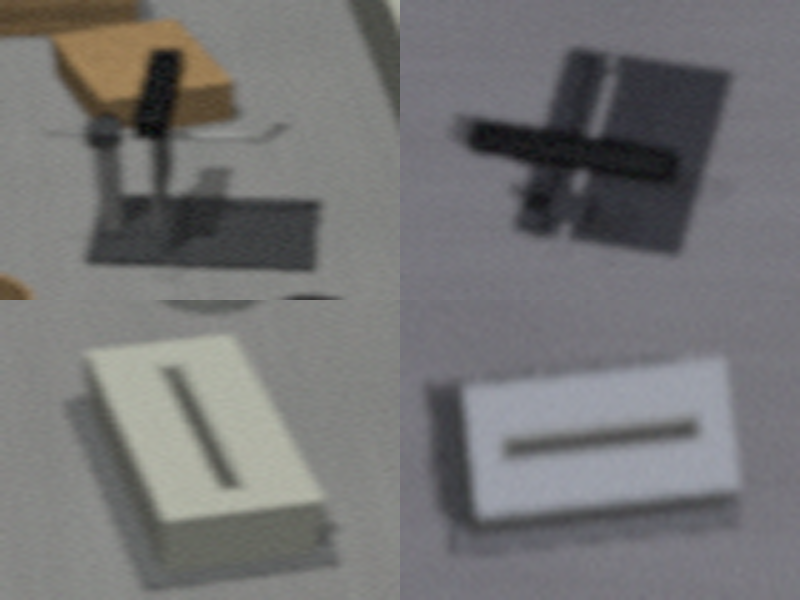

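The crop confirms it: the black-handled scraper hangs on the grey stand's rod at side (257,150). The rod bends at about side (277,165) and its tip is at about (282,162). The rack slot runs across the top view from (331,217) to (370,213).

```bash
python3 - <<'E'
from h import *
np.set_printoptions(precision=4,suppress=True)
t=snap('top');s=snap('side')
def comps(im,x0,y0,x1,y1,f):
    g=im[y0:y1,x0:x1];g=cv2.resize(g,None,fx=8,fy=8,interpolation=cv2.INTER_CUBIC)
    m=f(cv2.cvtColor(g,cv2.COLOR_RGB2GRAY).astype(int)).astype(np.uint8)
    cs,_=cv2.findContours(m,cv2.RETR_EXTERNAL,cv2.CHAIN_APPROX_NONE)
    c=max(cs,key=cv2.contourArea);b=cv2.boxPoints(cv2.minAreaRect(c))
    return (b+.5)/8-.5+[x0,y0]
def show(n,S,b,z):
    P=np.array([onplane(S,u,v,z) for u,v in b]);e=P[1]-P[0],P[2]-P[1]
    l=max(e,key=np.linalg.norm);print(n,'c',P.mean(0),'sizes',[np.linalg.norm(i) for i in e],'long yaw',np.degrees(np.arctan2(l[1],l[0])),'px',b.mean(0))
im=t['image'];print('grey handle/base/bench',im[220,212].mean(),im[225,235].mean(),im[250,260].mean())
show('handle',t,comps(im,180,205,240,235,lambda g:g<38),.187)
show('slot',t,comps(im,325,206,375,224,lambda g:g<115),.075)
show('rack',t,comps(im,315,195,385,240,lambda g:g>145),.075)
show('base',t,comps(im,195,185,250,255,lambda g:g<85),.008)
im=s['image'];show('handle side',s,comps(im,245,137,265,168,lambda g:g<38),.187)
show('slot side',s,comps(im,275,252,296,293,lambda g:g<110),.075)
for n,p,z in(('clamp',(246,165),.125),('bend',(277.5,165.7),.125),('tip',(282.4,162.5),.144)):print(n,onplane(s,*p,z))
for n,p in (('turq',(185,305)),('bottle',(228,150)),('jar',(282,204)),('cup',(273,270)),('carton',(137,225)),('red',(286,123)),('can',(334,143))):print(n,onplane(t,*p,.06))
a=cv2.resize(s['image'][145:180,235:295,::-1],None,fx=13,fy=13,interpolation=cv2.INTER_CUBIC);cv2.imwrite('pics/rod.png',a)
E
```

```text
grey handle/base/bench 30.666666666666668 83.66666666666667 122.66666666666667
handle c [0.5337 0.1838 0.187 ] sizes [np.float64(0.03697293375719123), np.float64(0.10898527498096454)] long yaw -91.88381415781407 px [209.6008 220.6714]
slot c [ 0.5746 -0.1974  0.075 ] sizes [np.float64(0.1085175736376546), np.float64(0.008967303375728467)] long yaw -83.09095590002 px [349.7587 214.9616]
rack c [ 0.5757 -0.198   0.075 ] sizes [np.float64(0.14762458306792156), np.float64(0.06674605914729403)] long yaw -82.58795096064534 px [349.9726 214.651 ]
base c [0.5655 0.1944 0.008 ] sizes [np.float64(0.15213347648360187), np.float64(0.12906576330288422)] long yaw -8.81805786807266 px [214.9415 219.2839]
handle side c [0.5334 0.168  0.187 ] sizes [np.float64(0.12742172040617386), np.float64(0.021682646988255692)] long yaw 80.69242981751165 px [256.1786 153.1538]
slot side c [ 0.5716 -0.2013  0.075 ] sizes [np.float64(0.006158447794484439), np.float64(0.10278475654576295)] long yaw -83.15195246208965 px [284.7458 276.1263]
clamp [0.5013 0.1909 0.125 ]
bend [0.5988 0.1769 0.125 ]
tip [0.6126 0.1672 0.144 ]
turq [0.3131 0.2608 0.06  ]
bottle [0.7631 0.1574 0.06  ]
jar [ 0.6053 -0.0042  0.06  ]
cup [0.4153 0.0173 0.06  ]
carton [0.5361 0.4097 0.06  ]
red [ 0.8487 -0.011   0.06  ]
can [ 0.7901 -0.1529  0.06  ]
```

View pics/rod.png

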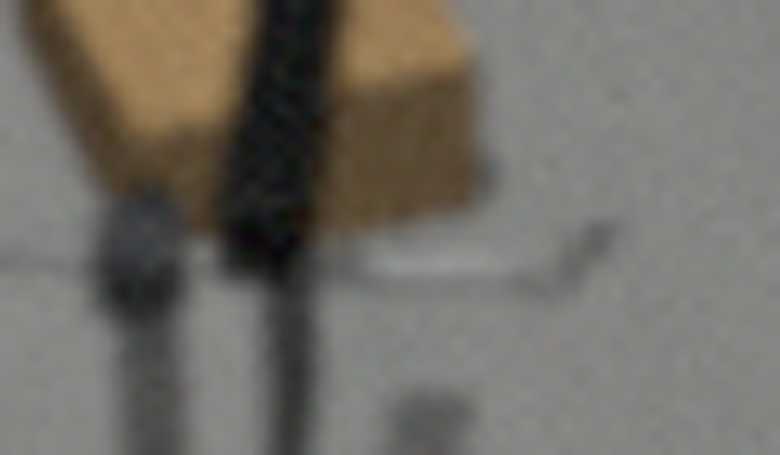

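```bash
cat >> h.py <<'E'
from scipy.spatial.transform import Rotation as Rn
def handle(z=.187,thr=36,n=4,box=(180,205,240,235)):
    x0,y0,x1,y1=box
    S=[snap('top') for _ in range(n)];g=np.mean([cv2.cvtColor(s['image'],cv2.COLOR_RGB2GRAY).astype(float) for s in S],0)[y0:y1,x0:x1]
    g=cv2.resize(g,None,fx=8,fy=8,interpolation=cv2.INTER_CUBIC)
    m=cv2.morphologyEx((g<thr).astype(np.uint8),cv2.MORPH_OPEN,np.ones((33,33)))
    c=max(cv2.findContours(m,0,1)[0],key=cv2.contourArea)
    r=cv2.minAreaRect(c);b=(cv2.boxPoints(r)+.5)/8-.5+[x0,y0]
    P=np.array([onplane(S[0],u,v,z) for u,v in b]);e=[P[1]-P[0],P[2]-P[1]];l=max(e,key=np.linalg.norm)
    return P.mean(0),[round(np.linalg.norm(i)*1e3,1) for i in e],np.degrees(np.arctan2(l[1],l[0]))%180-90
def to(pos):
    s=manip.read_state();R=Rn.from_euler('xyz',s['tool_rot']).as_matrix()
    return R.T@(np.array(pos)-s['tcp_pos'])*1e3
E
python3 - <<'E'
from h import *
for thr in(45,55,65):print(thr,handle(thr=thr))
E
```

```text
45 (array([0.53551049, 0.18328971, 0.187     ]), [np.float64(33.1), np.float64(113.8)], np.float64(-9.504572187995365))
55 (array([0.53750595, 0.1812768 , 0.187     ]), [np.float64(114.9), np.float64(79.8)], np.float64(5.327024002719114))
65 (array([0.53717041, 0.17450376, 0.187     ]), [np.float64(132.2), np.float64(79.5)], np.float64(1.1208009010061772))
```

>>> drive_tool:
  commands:
    - [1, 0, 0, -10, 0, 0, 9.65]
    - [1, 0, 0, -10, 0, 0, 9.65]
    - [1, 0, 0, -10, 0, 0, 9.65]
    - [1, 0, 0, -10, 0, 0, 9.65]
    - [1, 0, 0, -10, 0, 0, 9.65]
    - [1, 0, 0, -10, 0, 0, 9.65]
    - [1, 0, 0, -10, 0, 0, 9.65]
    - [0.1, 0, 0, -10, 0, 0, 9.65]
    - [0.1, 0, 0, 0, 0, 0, 0]
  squeeze: 12

```text
t: 1.92
tcp_pos: [0.2313, 0.581, 0.2576]
tool_rot: [3.141, -0.001, 1.416]
ft_force: [0.2, 0.8, -0.5]
grip_width: 0.0738
grasp_force: 0.0
```

>>> drive_tool:
  commands:
    - [0.1, -34.6, 36.3, 0, 0, 0, 0]
    - [0.1, -34.6, 36.3, 0, 0, 0, 0]
    - [0.1, -34.6, 36.3, 0, 0, 0, 0]
    - [0.1, -34.6, 36.3, 0, 0, 0, 0]
    - [0.1, -34.6, 36.3, 0, 0, 0, 0]
    - [0.1, -34.6, 36.3, 0, 0, 0, 0]
    - [0.1, -34.6, 36.3, 0, 0, 0, 0]
    - [0.1, -34.6, 36.3, 0, 0, 0, 0]
    - [0.1, -34.6, 36.3, 0, 0, 0, 0]
    - [0.1, -34.6, 36.3, 0, 0, 0, 0]
    - [0.1, 0, 0, 0, 0, 0, 0.5]

```text
t: 3.3
tcp_pos: [0.5377, 0.1801, 0.2561]
tool_rot: [-3.141, 0.001, 1.408]
ft_force: [-0.7, 0.6, -0.6]
grip_width: 0.0498
grasp_force: 0.0
```

```bash
python3 - <<'E'
from h import *
t=snap('top');s=snap('side')
print(manip.read_state()['q'],to([.536,.183,.155]))
a=cv2.resize(t['image'][170:270,150:270,::-1],(400,333),interpolation=cv2.INTER_CUBIC)
b=cv2.resize(s['image'][95:195,205:325,::-1],(400,333),interpolation=cv2.INTER_CUBIC)
cv2.imwrite('pics/g1.png',np.hstack([a,b]))
E
```

```text
[2.22549623e-01 3.42271422e-01 1.37508172e+00 3.16147795e-04
 1.42522297e+00 3.84791947e-01] [  0.50667388   0.10849671 101.3495057 ]
```

View pics/g1.png

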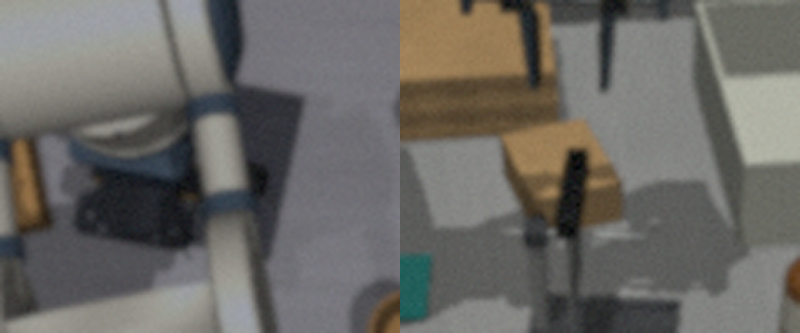

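The side crop shows the fingers centred over the black handle at crop (569–572, 150–235), so I'll descend and grip.

>>> drive_tool:
  commands:
    - [0.1, 0, 0, 18, 0, 0, 0]
    - [0.1, 0, 0, 18, 0, 0, 0]
    - [0.1, 0, 0, 18, 0, 0, 0]
    - [0.1, 0, 0, 18, 0, 0, 0]
    - [0.1, 0, 0, 15, 0, 0, 0]
    - [0.1, 0, 0, 10, 0, 0, 0]
    - [0.1, 0, 0, 4, 0, 0, 0]
    - [0.1, 0, 0, 0, 0, 0, 0]

```text
t: 4.4
tcp_pos: [0.5363, 0.1828, 0.156]
tool_rot: [3.142, -0.0, 1.407]
ft_force: [0.5, 0.1, 0.3]
grip_width: 0.05
grasp_force: 0.0
```

>>> drive_tool:
  commands:
    - [-0.3, 0, 0, 0, 0, 0, 0]
    - [-0.45, 0, 0, 0, 0, 0, 0]
    - [-0.55, 0, 0, 0, 0, 0, 0]
    - [-0.65, 0, 0, 0, 0, 0, 0]
    - [-1, 0, 0, 0, 0, 0, 0]
    - [-1, 0, 0, 0, 0, 0, 0]
    - [-1, 0, 0, 0, 0, 0, 0]
    - [-1, 0, 0, 0, 0, 0, 0]
  squeeze: 12

```text
t: 5.4
tcp_pos: [0.5362, 0.1827, 0.1559]
tool_rot: [3.142, 0.0, 1.407]
ft_force: [0.4, -0.5, 0.2]
grip_width: 0.0004
grasp_force: 0.0
```

```bash
python3 - <<'E'
from h import *
t=snap('top');s=snap('side')
a=cv2.resize(t['image'][170:270,150:270,::-1],(400,333),interpolation=cv2.INTER_CUBIC)
b=cv2.resize(s['image'][115:195,215:311,::-1],(400,333),interpolation=cv2.INTER_CUBIC)
cv2.imwrite('pics/g2.png',np.hstack([a,b]))
print(proj(s,[.5362,.1827,.1559]),proj(s,[.5362,.1827,.187]),proj(t,[.5362,.1827,.187]))
E
```

```text
(np.float64(257.0809510487119), np.float64(157.9452022682212)) (np.float64(256.8016474035905), np.float64(149.66399396279036)) (np.float64(210.06509746669929), np.float64(219.7350880545704))
```

View pics/g2.png

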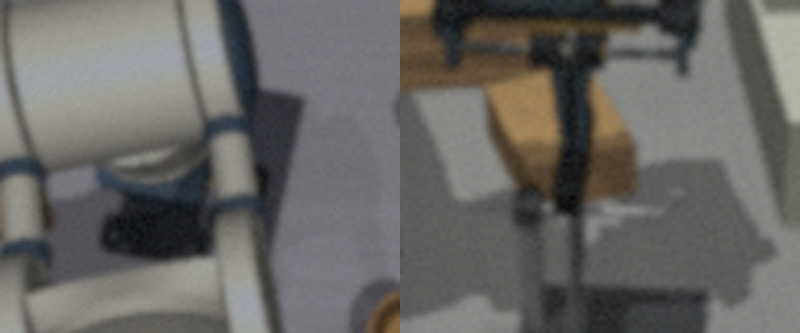

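```bash
python3 - <<'E'
from h import *
t=snap('top');s=snap('side')
c=np.array([.536,.183]);y=np.array([.163,.987])
for z in(.187,.161):
  for k in(-55,55):print(z,k,np.round(proj(s,[*(c+y*k/1e3),z]),1))
P=[*(c-y*.05),.05];print('blade edge near',np.round(proj(s,P),1))
print(two(t,(190,216),s,(258.6,140)),two(t,(230,223.5),s,(255.5,157)))
E
```

```text
0.187 -55 [255.2 160.9]
0.187 55 [258.2 139.1]
0.161 -55 [255.4 167.9]
0.161 55 [258.4 146. ]
blade edge near [256.6 194.4]
(array([0.54584231, 0.23651333, 0.18405816]), np.float64(0.0005260427036489265)) (array([0.52685401, 0.12852582, 0.20069901]), np.float64(0.0031979543816542835))
```

```bash
python3 - <<'E'
from h import *
g=np.mean([snap('side')['image'].astype(float) for _ in range(6)],0)
b=g[115:175,230:290,::-1];b=np.clip(b*1.8,0,255).astype(np.uint8)
cv2.imwrite('pics/g3.png',cv2.resize(b,(600,600),interpolation=cv2.INTER_CUBIC))
st=manip.read_state();print(st['grip_width'],st['grasp_force'],manip.hold_point_z)
E
```

```text
0.00041493624755951447 0.0 0.0188
```

View pics/g3.png

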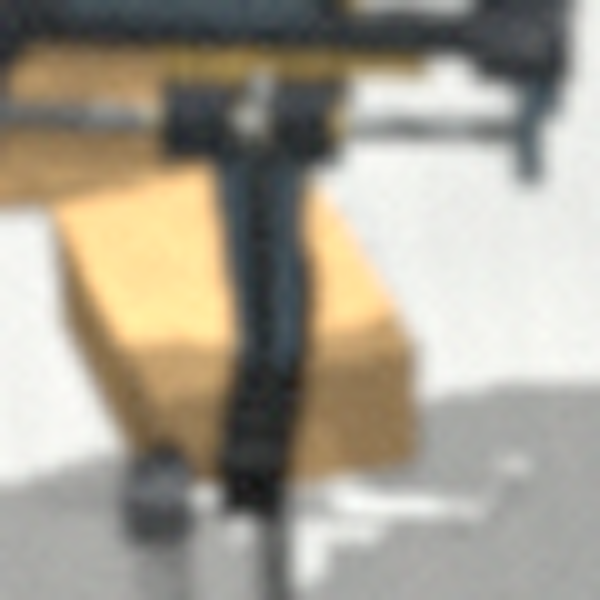

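The enlarged view shows the fingers fully shut, with the visible finger ending at about px row 150. That is the handle's top, and nothing is gripped. I'll check the tip height against the earlier picture.

```bash
python3 - <<'E'
from h import *
s=snap('side');a=np.array([.5377,.1801,.2561]);y=np.array([.987,-.163,0])
for k in(-.03,.03):print(proj(s,a+y*k))
for dz in(0,.02,.04):print(dz,proj(s,a+[0,0,dz]))
print(np.array(cv2.imread('pics/g1.png'))[70:120:4,530].mean(1).round(),)
E
```

```text
(np.float64(246.34414047693093), np.float64(130.27084205662717))
(np.float64(267.15252023780283), np.float64(130.94634553339264))
0 (np.float64(256.739980701349), np.float64(130.60485363881565))
0.02 (np.float64(256.54874425669186), np.float64(124.63840138276974))
0.04 (np.float64(256.3534146311476), np.float64(118.52383160873785))
[49. 52. 50. 51. 57. 66. 79. 81. 81. 74. 73. 67. 68.]
```

The measured fingertips sit about 29 mm above where the reported TCP should be. I'll raise the arm and tilt it in free air, to see whether the offset follows the tool axis or the world vertical.

>>> drive_tool:
  commands:
    - [-1, 0, 0, -15, 0, 0, 0]
    - [-1, 0, 0, -30, 0, 0, 0]
    - [-1, 0, 0, -35, 0, 0, 0]
    - [-1, 0, 0, -40, 0, 0, 0]
    - [-1, 0, 0, 0, 0, 0, 0]
    - [-1, 0, 0, 0, 0, 0, 0]

```text
t: 6.7
tcp_pos: [0.536, 0.1826, 0.276]
tool_rot: [3.142, -0.0, 1.407]
ft_force: [-0.1, 0.8, -0.6]
grip_width: 0.0008
grasp_force: 0.0
```

```bash
python3 - <<'E'
from h import *
S=[snap('side') for _ in range(4)];st=manip.read_state();np.save('up.npy',np.mean([i['image'] for i in S],0));p=np.array(st['tcp_pos']);print(p,[proj(S[0],p+[0,0,k]) for k in(0,.03)])
E
```

```text
[0.53575278 0.18257936 0.2751087 ] [(np.float64(255.8061268105538), np.float64(124.50300475218141)), (np.float64(255.49811389534622), np.float64(115.29115928420669))]
```

>>> drive_tool:
  commands:
    - [-1, 0, 0, 0, -8.5, 0, 0]
    - [-1, 0, 0, 0, -8.5, 0, 0]
    - [-1, 0, 0, 0, -8.5, 0, 0]
    - [-1, 0, 0, 0, -8.5, 0, 0]
    - [-1, 0, 0, 0, 0, 0, 0]
    - [-1, 0, 0, 0, 0, 0, 0]

```text
t: 7.65
tcp_pos: [0.5366, 0.183, 0.2761]
tool_rot: [2.549, 0.0, 1.407]
ft_force: [0.4, 0.8, 0.3]
grip_width: 0.0003
grasp_force: 0.0
```

```bash
python3 - <<'E'
from h import *
S=[snap('side') for _ in range(4)];st=manip.read_state();p=np.array(st['tcp_pos']);R=Rn.from_euler('xyz',st['tool_rot']).as_matrix();q1=proj(S[0],p);q2=proj(S[0],p-.03*R[:,2]);q3=proj(S[0],p+[0,0,.03]);print(p,R[:,2],q1,q2,q3)
g=np.mean([i['image'] for i in S],0);u=np.load('up.npy')
f=lambda i:cv2.resize(np.clip(i[85:155,220:290,::-1]*1.5,0,255).astype(np.uint8),(400,400),interpolation=cv2.INTER_CUBIC)
cv2.imwrite('pics/g4.png',np.hstack([f(u),f(g)]))
E
```

```text
[0.53719613 0.18254104 0.27628185] [ 0.5515509  -0.09158384 -0.82909831] (np.float64(256.3014472800365), np.float64(124.12735164482893)) (np.float64(250.08665927576703), np.float64(116.31452641268383)) (np.float64(256.0027178606204), np.float64(114.90268168157115))
```

View pics/g4.png

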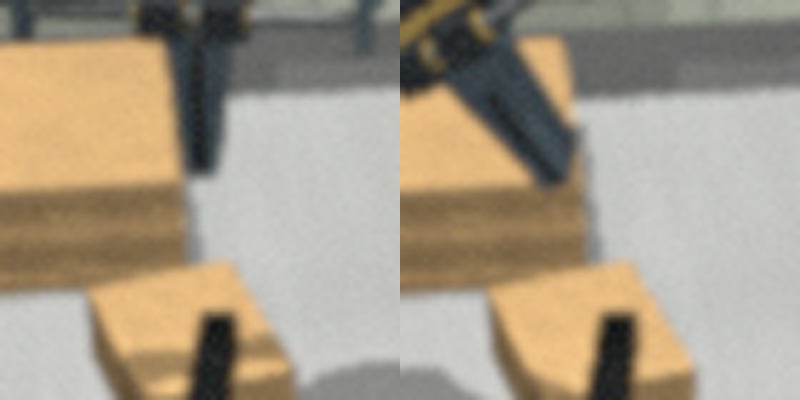

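The tips are at px (255.5,115) upright and (248.5,113.5) tilted, against reported-TCP projections of (255.8,124.5) and (256.3,124.1). So the real tips lie about 30–40 mm behind the reported TCP along the tool axis. I'll treat it as a rigid tool offset, descend correspondingly deeper (reported TCP z ≈ 0.122), and grip.

>>> drive_tool:
  commands:
    - [0.1, 0, 0, 0, 8.5, 0, 0]
    - [0.1, 0, 0, 0, 8.5, 0, 0]
    - [0.1, 0, 0, 0, 8.5, 0, 0]
    - [0.1, 0, 0, 0, 8.5, 0, 0]
    - [0.1, 0, 0, 20, 0, 0, 0]
    - [0.1, 0, 0, 25, 0, 0, 0]
    - [0.1, 0, 0, 25, 0, 0, 0]
    - [0.1, 0, 0, 25, 0, 0, 0]
    - [0.1, 0, 0, 15, 0, 0, 0]
    - [0.1, 0, 0, 10, 0, 0, 0]
    - [0.1, 0, 0, 0, 0, 0, 0]

```text
t: 9.22
tcp_pos: [0.5362, 0.1826, 0.1557]
tool_rot: [-3.141, 0.0, 1.407]
ft_force: [0.0, -0.1, 0.2]
grip_width: 0.0501
grasp_force: 0.0
```

>>> drive_tool:
  commands:
    - [0.1, 0, 0, 6, 0, 0, 0]
    - [0.1, 0, 0, 6, 0, 0, 0]
    - [0.1, 0, 0, 6, 0, 0, 0]
    - [0.1, 0, 0, 6, 0, 0, 0]
    - [0.1, 0, 0, 6, 0, 0, 0]
    - [0.1, 0, 0, 3, 0, 0, 0]
    - [0.1, 0, 0, 0, 0, 0, 0]

```text
t: 10.1
tcp_pos: [0.5361, 0.1827, 0.1227]
tool_rot: [-3.141, 0.0, 1.407]
ft_force: [-0.9, -1.0, -0.2]
grip_width: 0.0501
grasp_force: 0.0
```

>>> drive_tool:
  commands:
    - [-0.2, 0, 0, 0, 0, 0, 0]
    - [-0.3, 0, 0, 0, 0, 0, 0]
    - [-0.4, 0, 0, 0, 0, 0, 0]
    - [-0.45, 0, 0, 0, 0, 0, 0]
    - [-0.5, 0, 0, 0, 0, 0, 0]
    - [-0.55, 0, 0, 0, 0, 0, 0]
    - [-1, 0, 0, 0, 0, 0, 0]
    - [-1, 0, 0, 0, 0, 0, 0]
    - [-1, 0, 0, 0, 0, 0, 0]
  squeeze: 12

```text
t: 11.22
tcp_pos: [0.5362, 0.1827, 0.1229]
tool_rot: [-3.142, 0.0, 1.407]
ft_force: [-0.5, -0.4, -0.9]
grip_width: 0.022
grasp_force: 12.0
```

Gripped at 22.0 mm. Now I'll raise it 6 mm and check the weight.

>>> drive_tool:
  commands:
    - [-1, 0, 0, -2, 0, 0, 0]
    - [-1, 0, 0, -2, 0, 0, 0]
    - [-1, 0, 0, -2, 0, 0, 0]
    - [-1, 0, 0, 0, 0, 0, 0]
    - [-1, 0, 0, 0, 0, 0, 0]
  squeeze: 16

```text
t: 11.85
tcp_pos: [0.5362, 0.1827, 0.1289]
tool_rot: [3.142, 0.0, 1.407]
ft_force: [-0.3, -0.0, -3.5]
grip_width: 0.0223
grasp_force: 16.0
```

```bash
python3 - <<'E'
from h import *
st=manip.read_state();print(st['tcp_pos'],st['ft_force'],st['wrist_torque'],st['tool_rot'])
S=[snap('side') for _ in range(6)];g=np.mean([i['image'] for i in S],0)
cv2.imwrite('pics/g5.png',cv2.resize(np.clip(g[120:180,235:295,::-1]*1.5,0,255).astype(np.uint8),(600,600),interpolation=cv2.INTER_CUBIC))
E
```

```text
[0.53618818 0.1826699  0.1289132 ] [-0.30873481 -0.04562539 -3.46220066] [-0.073629    0.09472528  0.00469928] [3.14157597e+00 2.84909616e-05 1.40665835e+00]
```

View pics/g5.png

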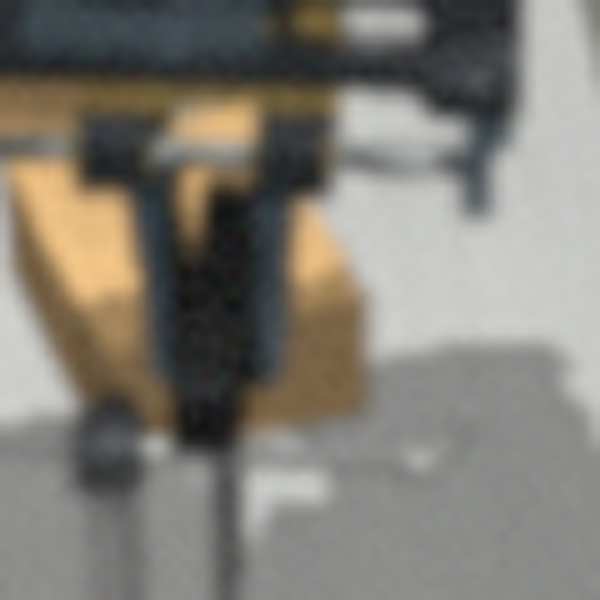

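Weight is 3.5 N with the rod free in the hole. The crop shows the blade at (230,460) and the lip at about (430,460), i.e. the bend is about 62 mm outwards. I'll slide out 35 mm to get the fingers clear of the clamp, then tilt.

>>> drive_tool:
  commands:
    - [-1, 0, 5, 0, 0, 0, 0]
    - [-1, 0, 5, 0, 0, 0, 0]
    - [-1, 0, 5, 0, 0, 0, 0]
    - [-1, 0, 5, 0, 0, 0, 0]
    - [-1, 0, 5, 0, 0, 0, 0]
    - [-1, 0, 5, 0, 0, 0, 0]
    - [-1, 0, 5, 0, 0, 0, 0]
    - [-1, 0, 0, 0, 0, 0, 0]

```text
t: 13.15
tcp_pos: [0.5711, 0.1769, 0.1289]
tool_rot: [3.141, -0.0, 1.406]
ft_force: [-1.2, -0.8, -3.5]
grip_width: 0.0221
grasp_force: 16.0
```

>>> drive_tool:
  commands:
    - [-1, 0, 0, 0, -4.25, 0, 0]
    - [-1, 0, 0, 0, -4.25, 0, 0]
    - [-1, 0, 0, 0, -4.25, 0, 0]
    - [-1, 0, 0, 0, -4.25, 0, 0]
    - [-1, 0, 0, 0, -4.25, 0, 0]
    - [-1, 0, 0, 0, -4.25, 0, 0]
    - [-1, 0, 0, 0, -4.25, 0, 0]
    - [-1, 0, 0, 0, -4.25, 0, 0]
    - [-1, 0, 0, 0, 0, 0, 0]

```text
t: 14.28
tcp_pos: [0.5696, 0.1759, 0.1283]
tool_rot: [2.559, 0.004, 1.406]
ft_force: [-0.8, 0.5, -3.9]
grip_width: 0.0216
grasp_force: 16.0
```

>>> drive_tool:
  commands:
    - [-1, 0, 3.05, 2.0, 0, 0, 0]
    - [-1, 0, 3.05, 2.0, 0, 0, 0]
    - [-1, 0, 3.05, 2.0, 0, 0, 0]
    - [-1, 0, 3.05, 2.0, 0, 0, 0]
    - [-1, 0, 3.05, 2.0, 0, 0, 0]
    - [-1, 0, 3.05, 2.0, 0, 0, 0]
    - [-1, 0, 0, 0, 0, 0, 0]

```text
t: 15.15
tcp_pos: [0.5929, 0.1722, 0.1291]
tool_rot: [2.557, 0.002, 1.405]
ft_force: [0.6, 0.1, -2.5]
grip_width: 0.0219
grasp_force: 16.0
```

>>> drive_tool:
  commands:
    - [-1, 0, 0.84, 0.55, 0, 0, 0]
    - [-1, 0, 0.84, 0.55, 0, 0, 0]
    - [-1, 0, 0.84, 0.55, 0, 0, 0]

```text
t: 15.52
tcp_pos: [0.5956, 0.1718, 0.1291]
tool_rot: [2.557, 0.002, 1.405]
ft_force: [-0.0, -0.1, -3.2]
grip_width: 0.0221
grasp_force: 16.0
```

>>> drive_tool:
  commands:
    - [-1, 0, 0.42, 0.28, 0, 0, 0]
    - [-1, 0, 0.42, 0.28, 0, 0, 0]
    - [-1, 0, 0.42, 0.28, 0, 0, 0]
    - [-1, 0, 0.42, 0.28, 0, 0, 0]

```text
t: 16.02
tcp_pos: [0.5976, 0.1715, 0.1291]
tool_rot: [2.557, 0.002, 1.405]
ft_force: [-0.4, 0.2, -4.1]
grip_width: 0.0213
grasp_force: 16.0
```

>>> drive_tool:
  commands:
    - [-1, 0, 0.42, 0.28, 0, 0, 0]
    - [-1, 0, 0.42, 0.28, 0, 0, 0]
    - [-1, 0, 0.42, 0.28, 0, 0, 0]

```text
t: 16.4
tcp_pos: [0.5991, 0.1712, 0.1291]
tool_rot: [2.557, 0.002, 1.405]
ft_force: [-0.1, 0.2, -3.9]
grip_width: 0.0221
grasp_force: 16.0
```

>>> drive_tool:
  commands:
    - [-1, 0, 0.42, 0.28, 0, 0, 0]
    - [-1, 0, 0.42, 0.28, 0, 0, 0]
    - [-1, 0, 0.42, 0.28, 0, 0, 0]

```text
t: 16.77
tcp_pos: [0.6006, 0.171, 0.1291]
tool_rot: [2.557, 0.002, 1.405]
ft_force: [0.5, 0.1, -4.7]
grip_width: 0.0222
grasp_force: 16.0
```

>>> drive_tool:
  commands:
    - [-1, 0, 0.42, 0.28, 0, 0, 0]
    - [-1, 0, 0.42, 0.28, 0, 0, 0]
    - [-1, 0, 0.42, 0.28, 0, 0, 0]

```text
t: 17.15
tcp_pos: [0.6021, 0.1707, 0.1291]
tool_rot: [2.557, 0.002, 1.405]
ft_force: [-0.3, 0.4, -3.2]
grip_width: 0.0219
grasp_force: 16.0
```

>>> drive_tool:
  commands:
    - [-1, 0, 0.42, 0.28, 0, 0, 0]
    - [-1, 0, 0.42, 0.28, 0, 0, 0]
    - [-1, 0, 0, 0, 0, 0, 0]

```text
t: 17.52
tcp_pos: [0.6031, 0.1706, 0.1291]
tool_rot: [2.557, 0.002, 1.405]
ft_force: [0.3, 0.4, -3.1]
grip_width: 0.0214
grasp_force: 16.0
```

>>> drive_tool:
  commands:
    - [-1, 0, 0.42, 0.28, 0, 0, 0]
    - [-1, 0, 0.42, 0.28, 0, 0, 0]
    - [-1, 0, 0.42, 0.28, 0, 0, 0]

```text
t: 17.9
tcp_pos: [0.6042, 0.1703, 0.1288]
tool_rot: [2.557, 0.002, 1.405]
ft_force: [-3.7, 1.3, -2.5]
grip_width: 0.0221
grasp_force: 16.0
```

>>> drive_tool:
  commands:
    - [-1, 0, 0.42, 0.28, 0, 0, 0]
    - [-1, 0, 0.42, 0.28, 0, 0, 0]
    - [-1, 0, 0, 0, 0, 0, 0]

```text
t: 18.27
tcp_pos: [0.6047, 0.1701, 0.1286]
tool_rot: [2.558, 0.002, 1.405]
ft_force: [-8.9, 2.7, -0.1]
grip_width: 0.0218
grasp_force: 16.0
```

Contact with the lip is clear: fx ≈ −9 N, starting at TCP x ≈ 0.604. I'll back off to the mid-gap line (7.5 mm perpendicular to the lip), then climb along it.

>>> drive_tool:
  commands:
    - [-1, 0, -0.96, -1.53, 0, 0, 0]
    - [-1, 0, -0.96, -1.53, 0, 0, 0]
    - [-1, 0, -0.96, -1.53, 0, 0, 0]
    - [-1, 0, -0.96, -1.53, 0, 0, 0]
    - [-1, 0, -0.96, -1.53, 0, 0, 0]
    - [-1, 0, 0, 0, 0, 0, 0]

```text
t: 19.02
tcp_pos: [0.5974, 0.1716, 0.1329]
tool_rot: [2.557, 0.002, 1.405]
ft_force: [-0.1, -0.4, -2.5]
grip_width: 0.022
grasp_force: 16.0
```

>>> drive_tool:
  commands:
    - [-1, 0, 0.894, -0.448, 0, 0, 0]
    - [-1, 0, 0.894, -0.448, 0, 0, 0]
    - [-1, 0, 0.894, -0.448, 0, 0, 0]
    - [-1, 0, 0.894, -0.448, 0, 0, 0]
    - [-1, 0, 0.894, -0.448, 0, 0, 0]
    - [-1, 0, 0, 0, 0, 0, 0]

```text
t: 19.77
tcp_pos: [0.6, 0.1711, 0.1372]
tool_rot: [2.557, 0.002, 1.405]
ft_force: [0.2, 0.0, -3.8]
grip_width: 0.022
grasp_force: 16.0
```

>>> drive_tool:
  commands:
    - [-1, 0, 0.894, -0.448, 0, 0, 0]
    - [-1, 0, 0.894, -0.448, 0, 0, 0]
    - [-1, 0, 0.894, -0.448, 0, 0, 0]
    - [-1, 0, 0, 0, 0, 0, 0]

```text
t: 20.27
tcp_pos: [0.6015, 0.1709, 0.1398]
tool_rot: [2.557, 0.002, 1.405]
ft_force: [-0.6, -0.0, -3.5]
grip_width: 0.0218
grasp_force: 16.0
```

>>> drive_tool:
  commands:
    - [-1, 0, 0.894, -0.448, 0, 0, 0]
    - [-1, 0, 0.894, -0.448, 0, 0, 0]
    - [-1, 0, 0, 0, 0, 0, 0]

```text
t: 20.65
tcp_pos: [0.6025, 0.1707, 0.1416]
tool_rot: [2.557, 0.002, 1.405]
ft_force: [-0.2, -0.2, -4.0]
grip_width: 0.0222
grasp_force: 16.0
```

>>> drive_tool:
  commands:
    - [-1, 0, 0.894, -0.448, 0, 0, 0]
    - [-1, 0, 0.894, -0.448, 0, 0, 0]
    - [-1, 0, 0, 0, 0, 0, 0]

```text
t: 21.02
tcp_pos: [0.6034, 0.1705, 0.1433]
tool_rot: [2.557, 0.002, 1.405]
ft_force: [0.1, 0.4, -2.8]
grip_width: 0.0217
grasp_force: 16.0
```

Still free at about 15 mm up the lip. Continuing.

>>> drive_tool:
  commands:
    - [-1, 0, 0.894, -0.448, 0, 0, 0]
    - [-1, 0, 0.894, -0.448, 0, 0, 0]
    - [-1, 0, 0.894, -0.448, 0, 0, 0]
    - [-1, 0, 0, 0, 0, 0, 0]

```text
t: 21.52
tcp_pos: [0.6049, 0.1703, 0.1459]
tool_rot: [2.557, 0.002, 1.405]
ft_force: [-0.2, 0.6, -3.7]
grip_width: 0.0216
grasp_force: 16.0
```

>>> drive_tool:
  commands:
    - [-1, 0, 0.894, -0.448, 0, 0, 0]
    - [-1, 0, 0.894, -0.448, 0, 0, 0]
    - [-1, 0, 0.894, -0.448, 0, 0, 0]
    - [-1, 0, 0, 0, 0, 0, 0]

```text
t: 22.02
tcp_pos: [0.6064, 0.1701, 0.1485]
tool_rot: [2.557, 0.002, 1.405]
ft_force: [-0.3, 0.2, -3.6]
grip_width: 0.0218
grasp_force: 16.0
```

>>> drive_tool:
  commands:
    - [-1, 0, 0.894, -0.448, 0, 0, 0]
    - [-1, 0, 0.894, -0.448, 0, 0, 0]
    - [-1, 0, 0.894, -0.448, 0, 0, 0]
    - [-1, 0, 0.894, -0.448, 0, 0, 0]
    - [-1, 0, 0, 0, 0, 0, 0]

```text
t: 22.65
tcp_pos: [0.6084, 0.1697, 0.152]
tool_rot: [2.557, 0.002, 1.405]
ft_force: [0.7, 0.7, -3.1]
grip_width: 0.0218
grasp_force: 16.0
```

>>> drive_tool:
  commands:
    - [-1, 0, 0.894, -0.448, 0, 0, 0]
    - [-1, 0, 0.894, -0.448, 0, 0, 0]
    - [-1, 0, 0.894, -0.448, 0, 0, 0]
    - [-1, 0, 0.894, -0.448, 0, 0, 0]
    - [-1, 0, 0, 0, 0, 0, 0]

```text
t: 23.28
tcp_pos: [0.6103, 0.1694, 0.1554]
tool_rot: [2.557, 0.002, 1.405]
ft_force: [0.2, -0.6, -3.1]
grip_width: 0.0221
grasp_force: 16.0
```

>>> drive_tool:
  commands:
    - [-1, 0, 1.8, -0.9, 0, 0, 0]
    - [-1, 0, 1.8, -0.9, 0, 0, 0]
    - [-1, 0, 1.8, -0.9, 0, 0, 0]
    - [-1, 0, 1.8, -0.9, 0, 0, 0]
    - [-1, 0, 4.5, -2.25, 0, 0, 0]
    - [-1, 0, 4.5, -2.25, 0, 0, 0]
    - [-1, 0, 4.5, -2.25, 0, 0, 0]
    - [-1, 0, 4.5, -2.25, 0, 0, 0]
    - [-1, 0, 4.5, -2.25, 0, 0, 0]
    - [-1, 0, 4.5, -2.25, 0, 0, 0]
    - [-1, 0, 0, 0, 0, 0, 0]

```text
t: 24.65
tcp_pos: [0.6294, 0.1663, 0.1889]
tool_rot: [2.556, 0.002, 1.405]
ft_force: [0.5, 0.2, -3.9]
grip_width: 0.0221
grasp_force: 16.0
```

>>> drive_tool:
  commands:
    - [-1, 0, 5.5, -8.35, 0, 0, 0]
    - [-1, 0, 5.5, -8.35, 0, 0, 0]
    - [-1, 0, 5.5, -8.35, 0, 0, 0]
    - [-1, 0, 5.5, -8.35, 0, 0, 0]
    - [-1, 0, 5.5, -8.35, 0, 0, 0]
    - [-1, 0, 5.5, -8.35, 0, 0, 0]
    - [-1, 0, 5.5, -8.35, 0, 0, 0]
    - [-1, 0, 5.5, -8.35, 0, 0, 0]
    - [-1, 0, 0, 0, 0, 0, 0]

```text
t: 25.78
tcp_pos: [0.6294, 0.1667, 0.2695]
tool_rot: [2.556, 0.001, 1.405]
ft_force: [0.2, 0.1, -3.3]
grip_width: 0.0219
grasp_force: 16.0
```

>>> drive_tool:
  commands:
    - [-1, 0, 0, 0, 6.7, 0, 0]
    - [-1, 0, 0, 0, 6.7, 0, 0]
    - [-1, 0, 0, 0, 6.7, 0, 0]
    - [-1, 0, 0, 0, 6.7, 0, 0]
    - [-1, 0, 0, 0, 6.7, 0, 0]
    - [-1, 0, 0, 0, 0, 0, 0]
  squeeze: 25

```text
t: 26.52
tcp_pos: [0.6303, 0.1658, 0.267]
tool_rot: [-3.14, 0.003, 1.403]
ft_force: [-0.8, 0.4, -3.8]
grip_width: 0.022
grasp_force: 25.0
```

```bash
python3 - <<'E'
from h import *
T=[snap('top') for _ in range(4)];S=[snap('side') for _ in range(4)]
st=manip.read_state();print(st['tcp_pos'],st['tool_rot'],st['ft_force'],st['q'])
def m(S,x0,y0,x1,y1,thr):
    g=np.mean([cv2.cvtColor(i['image'],cv2.COLOR_RGB2GRAY).astype(float) for i in S],0)[y0:y1,x0:x1]
    g=cv2.resize(g,None,fx=8,fy=8,interpolation=cv2.INTER_CUBIC);c=max(cv2.findContours((g<thr).astype(np.uint8),0,1)[0],key=cv2.contourArea)
    b=(cv2.boxPoints(cv2.minAreaRect(c))+.5)/8-.5+[x0,y0];P=np.array([onplane(S[0],u,v,.075) for u,v in b]);e=[P[1]-P[0],P[2]-P[1]];l=max(e,key=np.linalg.norm)
    return P.mean(0),[np.linalg.norm(i) for i in e],np.degrees(np.arctan2(l[1],l[0]))%180-90
print(m(T,325,206,375,224,115));print(m(S,275,252,296,293,110))
a=cv2.resize(np.mean([i['image'] for i in S],0)[60:330,190:380,::-1].astype(np.uint8),(400,568),interpolation=cv2.INTER_CUBIC)
cv2.imwrite('pics/g6.png',a)
E
```

```text
[0.62847732 0.16676973 0.26882227] [3.14073441e+00 1.93104954e-03 1.40522257e+00] [ 0.5541159   0.17458555 -4.22000284] [ 0.16885573  0.46489177  1.14169203 -0.00210713  1.53483207  0.33450424]
(array([ 0.57470566, -0.1975702 ,  0.075     ]), [np.float64(0.10865382516511136), np.float64(0.008879987757963463)], np.float64(6.838191053416907))
(array([ 0.57160303, -0.20123253,  0.075     ]), [np.float64(0.005902848570761236), np.float64(0.10258038633649674)], np.float64(6.810671237407746))
```

View pics/g6.png

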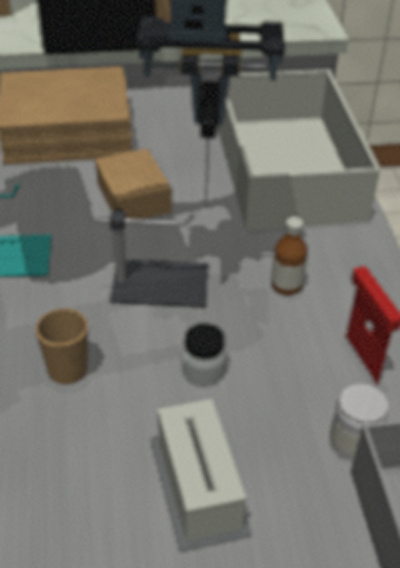

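The scraper is free and upright above the stand, with the bench undisturbed. The slot is at about (0.574, −0.1985) with yaw 6.8°. Carrying it over now.

>>> drive_tool:
  commands:
    - [-1, 0, 0, 0, 0, 0, -8.15]
    - [-1, 0, 0, 0, 0, 0, -8.15]
    - [-1, -20, -5, 0, 0, 0, 0]
    - [-1, -36, -10, 0, 0, 0, 0]
    - [-1, -40, -11, 0, 0, 0, 0]
    - [-1, -40, -11, 0, 0, 0, 0]
    - [-1, -40, -11, 0, 0, 0, 0]
    - [-1, -40, -11, 0, 0, 0, 0]
    - [-1, -40, -11, 0, 0, 0, 0]
    - [-1, -40, -11, 0, 0, 0, 0]
    - [-1, -40, -11, 0, 0, 0, 0]
    - [-1, -20, -6, 0, 0, 0, 0]

```text
t: 28.42
tcp_pos: [0.5727, -0.201, 0.2693]
tool_rot: [-3.141, 0.003, 1.685]
ft_force: [0.5, 0.3, -3.6]
grip_width: 0.0218
grasp_force: 25.0
```

>>> drive_tool:
  commands:
    - [-1, 0, 0, 5, 0, 0, 0]
    - [-1, 0, 0, 10, 0, 0, 0]
    - [-1, 0, 0, 15, 0, 0, 0]
    - [-1, 0, 0, 15, 0, 0, 0]
    - [-1, 0, 0, 10, 0, 0, 0]
    - [-1, 0, 0, 5, 0, 0, 0]
    - [-1, 0, 0, 0, 0, 0, 0]
    - [-1, 0, 0, 0, 0, 0, 0]

```text
t: 29.42
tcp_pos: [0.5739, -0.1988, 0.2096]
tool_rot: [3.142, 0.002, 1.689]
ft_force: [-0.4, -0.5, -3.2]
grip_width: 0.022
grasp_force: 25.0
```

```bash
python3 - <<'E'
from h import *
S=[snap('side') for _ in range(6)];st=manip.read_state();p=np.array(st['tcp_pos']);print(p,st['tool_rot'],st['ft_force'],to([.574,-.1985,p[2]]))
R=Rn.from_euler('xyz',st['tool_rot']).as_matrix()
for o in(-50,50):print('blade edge corner px',proj(S[0],p+R@np.array([o,0,74])/1e3),'slot end',proj(S[0],[*(np.array([.574,-.1985])+R[:2,0]*o/1e3),.075]))
g=np.mean([i['image'] for i in S],0)
cv2.imwrite('pics/g7.png',cv2.resize(np.clip(g[215:315,235:335,::-1]*1.2,0,255).astype(np.uint8),(600,600),interpolation=cv2.INTER_CUBIC))
E
```

```text
[ 0.57372601 -0.19874591  0.20940266] [-3.14131954e+00  2.13430096e-03  1.68919257e+00] [-0.08547566  0.09296743 -3.62555409] [ 0.21182573  0.30111571 -0.00053434]
blade edge corner px (np.float64(291.26418577153817), np.float64(276.66045263082015)) slot end (np.float64(290.47990400993154), np.float64(290.96634702877793))
blade edge corner px (np.float64(280.85229552426387), np.float64(244.48215952658245)) slot end (np.float64(280.57535115059505), np.float64(259.1985124084421))
```

View pics/g7.png

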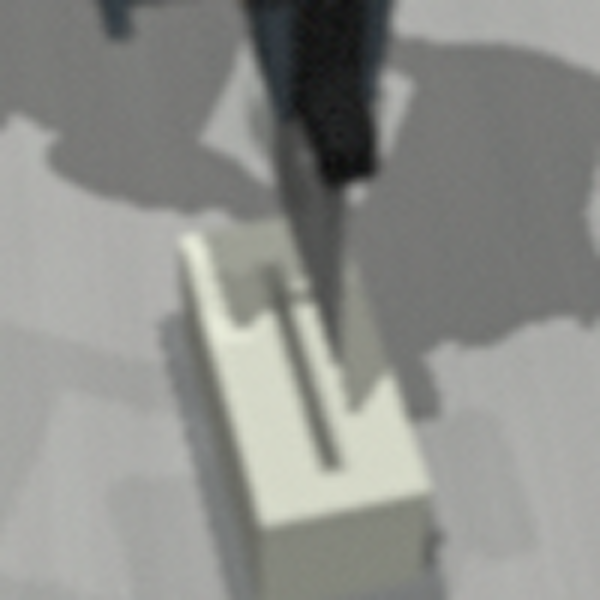

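The crop shows the blade's near lower corner at px (291.6,275.8), within 1 px of the prediction. The slot ends at (290.3,292.8) and (280,259.2), so I'll trim about 1 mm each way and lower.

>>> drive_tool:
  commands:
    - [-1, -0.5, -0.5, 6, 0, 0, 0]
    - [-1, -0.5, -0.5, 10, 0, 0, 0]
    - [-1, 0, 0, 12, 0, 0, 0]
    - [-1, 0, 0, 10, 0, 0, 0]
    - [-1, 0, 0, 8, 0, 0, 0]
    - [-1, 0, 0, 5, 0, 0, 0]
    - [-1, 0, 0, 2, 0, 0, 0]
    - [-1, 0, 0, 0, 0, 0, 0]

```text
t: 30.72
tcp_pos: [0.5728, -0.1999, 0.1563]
tool_rot: [-3.141, 0.002, 1.689]
ft_force: [-0.6, -0.8, -3.9]
grip_width: 0.0221
grasp_force: 25.0
```

>>> drive_tool:
  commands:
    - [-1, 0, 0, 1, 0, 0, 0]
    - [-1, 0, 0, 1, 0, 0, 0]
    - [-1, 0, 0, 1, 0, 0, 0]
    - [-1, 0, 0, 1, 0, 0, 0]
    - [-1, 0, 0, 1, 0, 0, 0]
    - [-1, 0, 0, 1, 0, 0, 0]

```text
t: 31.48
tcp_pos: [0.5728, -0.1999, 0.1501]
tool_rot: [-3.141, 0.002, 1.689]
ft_force: [0.6, 1.0, -3.3]
grip_width: 0.0218
grasp_force: 25.0
```

>>> drive_tool:
  commands:
    - [-1, 0, 0, 1, 0, 0, 0]
    - [-1, 0, 0, 1, 0, 0, 0]
    - [-1, 0, 0, 1, 0, 0, 0]
    - [-1, 0, 0, 1, 0, 0, 0]
    - [-1, 0, 0, 0, 0, 0, 0]

```text
t: 32.1
tcp_pos: [0.5727, -0.1999, 0.1461]
tool_rot: [-3.141, 0.002, 1.689]
ft_force: [0.6, 0.2, -2.5]
grip_width: 0.0217
grasp_force: 25.0
```

>>> drive_tool:
  commands:
    - [-1, 0, 0, 1, 0, 0, 0]
    - [-1, 0, 0, 1, 0, 0, 0]
    - [-1, 0, 0, 1, 0, 0, 0]
    - [-1, 0, 0, 1, 0, 0, 0]
    - [-1, 0, 0, 0, 0, 0, 0]

```text
t: 32.72
tcp_pos: [0.5727, -0.1999, 0.1421]
tool_rot: [-3.141, 0.002, 1.689]
ft_force: [0.3, 0.1, -3.1]
grip_width: 0.0217
grasp_force: 25.0
```

>>> drive_tool:
  commands:
    - [-1, 0, 0, 1, 0, 0, 0]
    - [-1, 0, 0, 1, 0, 0, 0]
    - [-1, 0, 0, 1, 0, 0, 0]
    - [-1, 0, 0, 1, 0, 0, 0]
    - [-1, 0, 0, 0, 0, 0, 0]

```text
t: 33.35
tcp_pos: [0.5727, -0.1999, 0.1381]
tool_rot: [-3.141, 0.002, 1.689]
ft_force: [0.4, 0.2, -3.1]
grip_width: 0.0219
grasp_force: 25.0
```

>>> drive_tool:
  commands:
    - [-1, 0, 0, 2, 0, 0, 0]
    - [-1, 0, 0, 2, 0, 0, 0]
    - [-1, 0, 0, 2, 0, 0, 0]
    - [-1, 0, 0, 2, 0, 0, 0]
    - [-1, 0, 0, 0, 0, 0, 0]

```text
t: 33.98
tcp_pos: [0.5726, -0.1999, 0.13]
tool_rot: [-3.141, 0.002, 1.689]
ft_force: [0.1, 0.2, -3.3]
grip_width: 0.0216
grasp_force: 25.0
```

The blade is inside the slot without contact. Lowering on.

>>> drive_tool:
  commands:
    - [-1, 0, 0, 3, 0, 0, 0]
    - [-1, 0, 0, 3, 0, 0, 0]
    - [-1, 0, 0, 3, 0, 0, 0]
    - [-1, 0, 0, 3, 0, 0, 0]
    - [-1, 0, 0, 3, 0, 0, 0]
    - [-1, 0, 0, 3, 0, 0, 0]
    - [-1, 0, 0, 3, 0, 0, 0]
    - [-1, 0, 0, 3, 0, 0, 0]
    - [-1, 0, 0, 3, 0, 0, 0]
    - [-1, 0, 0, 0, 0, 0, 0]

```text
t: 35.22
tcp_pos: [0.5726, -0.2, 0.1029]
tool_rot: [-3.141, 0.002, 1.689]
ft_force: [-0.5, 0.9, -3.3]
grip_width: 0.0216
grasp_force: 25.0
```

>>> drive_tool:
  commands:
    - [-1, 0, 0, 1, 0, 0, 0]
    - [-1, 0, 0, 1, 0, 0, 0]
    - [-1, 0, 0, 1, 0, 0, 0]
    - [-1, 0, 0, 1, 0, 0, 0]
    - [-1, 0, 0, 0, 0, 0, 0]

```text
t: 35.85
tcp_pos: [0.5727, -0.2, 0.0991]
tool_rot: [-3.141, 0.002, 1.689]
ft_force: [0.1, 0.1, -4.4]
grip_width: 0.0217
grasp_force: 25.0
```

>>> drive_tool:
  commands:
    - [-1, 0, 0, 0.7, 0, 0, 0]
    - [-1, 0, 0, 0.7, 0, 0, 0]
    - [-1, 0, 0, 0.7, 0, 0, 0]
    - [-1, 0, 0, 0, 0, 0, 0]

```text
t: 36.35
tcp_pos: [0.5727, -0.2, 0.097]
tool_rot: [-3.141, 0.002, 1.689]
ft_force: [-0.1, -0.2, -3.6]
grip_width: 0.0222
grasp_force: 25.0
```

>>> drive_tool:
  commands:
    - [-1, 0, 0, 0.6, 0, 0, 0]
    - [-1, 0, 0, 0.6, 0, 0, 0]
    - [-1, 0, 0, 0.6, 0, 0, 0]
    - [-1, 0, 0, 0, 0, 0, 0]

```text
t: 36.85
tcp_pos: [0.5727, -0.2, 0.0952]
tool_rot: [-3.141, 0.002, 1.689]
ft_force: [0.8, -0.9, -3.5]
grip_width: 0.0219
grasp_force: 25.0
```

>>> drive_tool:
  commands:
    - [-1, 0, 0, 0.5, 0, 0, 0]
    - [-1, 0, 0, 0.5, 0, 0, 0]
    - [-1, 0, 0, 0, 0, 0, 0]

```text
t: 37.22
tcp_pos: [0.5728, -0.2, 0.0945]
tool_rot: [-3.141, 0.002, 1.689]
ft_force: [-0.4, 0.9, 0.6]
grip_width: 0.0219
grasp_force: 25.0
```

>>> drive_tool:
  commands:
    - [-1, 0, 0, 0.5, 0, 0, 0]
    - [-1, 0, 0, 0.5, 0, 0, 0]
    - [-1, 0, 0, 0, 0, 0, 0]

```text
t: 37.6
tcp_pos: [0.573, -0.2001, 0.0944]
tool_rot: [3.141, 0.003, 1.689]
ft_force: [-3.7, 2.0, 15.3]
grip_width: 0.0217
grasp_force: 25.0
```

It bottoms at z = 0.0944, as predicted for fully home. I'll relieve the press, open and withdraw.

>>> drive_tool:
  commands:
    - [-1, 0, 0, -0.6, 0, 0, 0]
    - [-1, 0, 0, -0.3, 0, 0, 0]
    - [-0.45, 0, 0, 0, 0, 0, 0]
    - [-0.4, 0, 0, 0, 0, 0, 0]
    - [-0.3, 0, 0, 0, 0, 0, 0]
    - [-0.1, 0, 0, 0, 0, 0, 0]
    - [0.1, 0, 0, 0, 0, 0, 0]
    - [0.1, 0, 0, 0, 0, 0, 0]

```text
t: 38.6
tcp_pos: [0.5727, -0.2, 0.0942]
tool_rot: [-3.141, 0.002, 1.689]
ft_force: [0.3, 0.1, 0.9]
grip_width: 0.05
grasp_force: 0.0
```

>>> drive_tool:
  commands:
    - [0.1, 0, 0, -5, 0, 0, 0]
    - [0.1, 0, 0, -10, 0, 0, 0]
    - [0.1, 0, 0, -15, 0, 0, 0]
    - [0.1, 0, 0, -20, 0, 0, 0]
    - [0.1, 0, 0, -25, 0, 0, 0]
    - [0.1, 0, 0, -25, 0, 0, 0]
    - [0.1, 0, 0, -25, 0, 0, 0]
    - [0.1, 0, 0, -25, 0, 0, 0]
    - [0.1, 0, 0, 0, 0, 0, 0]
    - [0.1, 0, 0, 0, 0, 0, 0]

```text
t: 39.85
tcp_pos: [0.5726, -0.1996, 0.2443]
tool_rot: [-3.141, 0.002, 1.689]
ft_force: [0.1, -0.1, -0.3]
grip_width: 0.0502
grasp_force: 0.0
```

```bash
python3 - <<'E'
from h import *
s=snap('side');print(manip.read_state()['tcp_pos'])
c=np.array([.573,-.2]);y=np.array([-.118,.993])
for k in(-55,55):
  for z in(.158,.132):print(k,z,np.round(proj(s,[*(c+y*k/1e3),z]),1))
g=s['image'][220:320,230:340];k=cv2.cvtColor(g,cv2.COLOR_RGB2GRAY)<40
r=[(x+230,yy+220) for yy,x in np.argwhere(k)];r=np.array(r);print('dark box',r.min(0),r.max(0))
E
```

```text
[ 0.57237765 -0.19955536  0.24383379]
-55 0.158 [291.9 273.1]
-55 0.132 [291.5 279.7]
55 0.158 [280.3 237.4]
55 0.132 [280.1 244.2]
dark box [275 220] [295 277]
```

```bash
python3 -c "
from station import manip
print(manip.job_done())"
```

```text
the job is handed in; nothing more can be done
None
```

The scraper came off the barbed rod at about 33° of tilt, with only a light touch of roughly 9 N on the lip. It now stands fully home in the white rack's slot, released, and the job was handed in at about 40 s.

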